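# Set up the wire cutter for a cheese loaf

### The job

Get the wire cutter ready for its first cut: lay the yellow cheese loaf flat in the marked corner of the board, one long side snug along the steel back lip and its end snug against the end stop, setting it down gently. Fit the hinge pin too: push it through both lugs and the bow's hub from the end-stop side until its blue handle is home against the lug. Leave the bow laid open and do not disturb the other things on the bench.

Things in the scene. Friction and masses are not known exactly. Their poses are not given: they have to be found in the camera images.
- cutter: The wire cutter, fixed and heavy. White board 270 mm (x) by 290 mm (y, -170 to +120 mm), top 30 mm above the bench. Origin on the bench under the board; x points to the hinge at the back, z up. Dark wire groove along x at y = 0. Behind the end stop (+y) a black clamp knob, top 50 mm above the bench. At x = 125 mm the hinge: two upright steel lugs with the bow's hub between them.
- corner_spot (a point): On the cutter, axes as its: underside centre of a loaf touching both lip and stop, its length along y; board top, 30 mm above the bench, cutter x 25, y -40 mm. Back lip: steel, 12 mm above the board, face 30 mm towards +x from here. End stop: steel plate 30 mm high and 6 thick, face 70 mm towards +y from here. Blue lines on the board mark the two free sides.
- bore_near (a point): Mouth centre of the near bore, on the outer (+y) face of the first lug; axes as the cutter's; cutter x 125, y +38, height 85 mm. The pin enters here, moving along the cutter's -y. Both lugs: 8 mm thick, 40 mm wide along x, tops 106 mm above the bench, bores 17 mm in diameter.
- bore_far (a point): Centre of the far bore on the outer (-y) face of the second lug; cutter x 125, y -38, height 85 mm: same axis, 76 mm from bore_near. There is a 60 mm gap between the lugs.
- bow (a joint): Hinge angle of the wire bow, rad. 0: laid open, leaning back 45 degrees on its rest by its own weight, as at the start; grows as it swings to the board (2.3). Saw-like aluminium frame with steel wire and blue grip, 26 mm thick, in the cutter's plane y = 0, reaching 260 mm behind the hinge, top 300 mm high. Its hub, 33 mm across with a 19 mm bore, sits between the lugs in line with their bores.
- pin: Hinge pin, loose, lying level on the bench, 156 mm long, 0.2 to 0.3 kg. Square blue handle 26 x 26 x 64 mm, then a steel shaft 14 mm in diameter, 92 mm long, its last 8 mm tapering to 7 mm. Origin at mid-length, 13 mm below the pin's axis; x points along the shaft to the tip. Handle from x = -78 to -14 mm, shaft from -14 to +78 mm. Balances at x = -20 mm.
- pin_tip (a point): End of the shaft, on the pin's axis; axes as the pin's.
- pin_shoulder (a point): Front face of the handle, where the shaft begins, on the pin's axis. It meets the first lug's outer face when the pin is home.
- loaf: Yellow brick-shaped cheese, 140 mm long (x), 60 mm wide (y), 56 mm high, edges rounded by 7 mm, 0.4 to 0.65 kg, loose on the bench. Origin at the centre of its underside. Either end may go to the stop.
- tomme: Bystander, loose: small grey-brown round cheese, 70 mm across and 45 mm high, on the bench; origin at its underside's centre.
- drum: Bystander, loose: small white round cheese, 60 mm across and 55 mm high, on the bench; origin at its underside's centre.
- trier: Bystander, loose: cheese trier (wooden cross handle 70 mm wide, steel sampling tube), 160 mm long, 18 mm high, lying on the front strip of the cutter's board along its y; origin near its middle, on the board.
- brush: Bystander, loose: wooden block brush, 160 mm long, 48 mm wide, 40 mm high, on the bench; origin at its underside's centre.
- mould: Bystander, loose: white open cheese mould, 106 mm across and 92 mm high, on the bench; origin at its underside's centre.
There are look-alikes about, which are no part of the job. Of the things that look like the pin, the largest one is meant.

How it is judged:
By the outcome, as a careful person would: the job done as asked, in the order asked, and still so for the second after the job is handed in, with the robot touching nothing.
It also fails if it takes over 64 s, if anything falls off the work surface, if the arm or the gripper's body presses on something with over 40 N, if the wrist force passes 120 N, or if a joint passes its speed limit or range.

### The arm

A 6-joint arm with a two-finger parallel gripper is mounted at the origin on the work surface. World frame = base frame: x ahead of the robot, y to its left, z up, the work surface at z = 0. Lengths are in m, angles in rad, forces in N, time in s.
With the tool pointing down it reaches from about 0.425 to 0.95 m from the base axis. Payload 3.5 kg.
Tool frame: the origin (TCP) lies midway between the tips of the shut fingers; the grasp point (between the pads) lies 19 mm behind it; z points along the fingers, y is the line along which they close (so a half turn about z gives the same grasp; the last joint's range is limited). The gripper opens to 85 mm and grips with 20 to 120 N. Pads are 22 mm wide; open, the fingers measure 114 mm over their backs; the gripper's body (76 mm by 85 mm) begins 54 mm behind the grasp point. The pads swing forward as they close: fully open they stand 13 mm farther back than shut.
Start: joints at [0.973, 0.286, 1.577, -0, 1.279, -0.15], TCP at [0.292, 0.608, 0.231] pointing down, gripper open.
Joint ranges: [-2.77, 2.77], [-0.9, 2.22], [0.21, 2.48], [-1.53, 4.67], [0.24, 2.81], [-2.84, 2.84]. Speed limits (rad/s): [2.79, 2.79, 3.14, 3.14, 3.14, 3.14].

### API

Orientations are given as a unit quaternion [x, y, z, w].
In Python, from plant import get_state, read_camera, ctrl gives the robot as it stands.
- The arm moves only by the shell command python3 -m crank 'ROWS' [FORCE]. ROWS is JSON, a list of rows, each a list of 3 entries, a list of its own where there are three numbers: the shift along the tool's x, y, z in mm, then the turn about the tool's z in degrees, then the closure in counts, from 0 (fully open) to 255 (shut). In form: [[[tx, ty, tz], yaw, claw], ...]. A call has 1 to 10 rows; each row is the pose to reach, as a shift and turn from the pose commanded when the call began, along the tool's axes at that moment; what a row does not reach only later rows make up. A row lasts 1/10 s, in which the tool goes at most 50 mm and 8.59 degrees, less where a joint would pass 70% of its speed; a pose out of reach is approached as far as the arm can. A call with a gripper value outside its range is refused whole. The fingers move at their own pace and stop on an object; FORCE is the grip in N (left out, the last holds). Time passes only in rows, so rows that repeat a pose let the fingers close. It gives the time, the measured TCP pose, the force, the opening and the grip force at its end, in the units of the state.
- get_state(): the state, without advancing time (a new reading comes with each control period).
- read_camera(name): name is "side" or "top"; returns a dict with "frame" (384x512x3 uint8, blue, green, red), "range_z" (384x512 float32, m along the optical axis (not along the pixel's ray), 0 where there is no reading), "vfov" (degrees; the focal length in pixels is half the picture's height over the tangent of half this angle, whatever the lens; pixels are square), "cx", "cy" (the principal point, pixels), "k1" (the pictures are not rectified: a ray, as slopes to the right and down, at radius r is drawn at 1 + k1 r^2 times it, then the intrinsics apply), "origin" and "orientation" of the camera in the world. Camera axes: x right, y down, z forward; pixel columns grow to the right and rows downward; lengths in m; the calibration is good to about 2 mm. A picture is of the moment at which its call begins.
- ctrl.sign_off(): hands the job in; it is judged then, once.
The state is a dict: "time": time; "qpos": joint angles; "dq": joint speeds; "joint_efforts": joint torques, N m; "eef_pos": TCP position; "tcp_rot": TCP orientation; "contact_force": force on the tool from outside, world axes, zero at the start; "wrist_torque": the same for the moment, N m; "opening": opening from 0.0 (shut) to 1.0 (fully open); "finger_force": force on a finger pad.
Only numpy, scipy, OpenCV 4.12 (cv2) and the standard library are available. Lean on these libraries where they do the work, as an engineer would, in place of code of your own. Each camera call takes 0.05 s, during which the arm holds its last target. There are 200 camera calls.

## Working session

There is one attempt and no reset: what is moved stays moved. The work goes in short steps, Python scripts to look and compute and a shell command to move; the robot and the scene stay as the last step left them, time stands still between calls to the robot, and variables do not carry over. Pictures are saved under pics/ and viewed, at most 10 in all, crops included, and the job is handed in when it is done.

```bash
mkdir -p pics; cat > h.py <<'E'
import numpy as np, cv2
from plant import get_state, read_camera, ctrl
from scipy.spatial.transform import Rotation as R
def cloud(c):
    z=c["range_z"]; h,w=z.shape; f=h/2/np.tan(np.radians(c["vfov"])/2)
    K=np.array([[f,0,c["cx"]],[0,f,c["cy"]],[0,0,1.]])
    u,v=np.meshgrid(np.arange(w),np.arange(h))
    p=np.stack([u,v],-1).reshape(-1,1,2).astype(float)
    n=cv2.undistortPoints(p,K,np.array([c["k1"],0,0,0,0.])).reshape(h,w,2)
    P=np.dstack([n*z[...,None],z])
    W=P@R.from_quat(c["orientation"]).as_matrix().T+np.array(c["origin"])
    W[z==0]=np.nan
    return W
def save(c,name,crop=None,s=1):
    im=c["frame"]
    if crop: x0,y0,x1,y1=crop; im=im[y0:y1,x0:x1]
    cv2.imwrite("pics/"+name,cv2.resize(im,None,fx=s,fy=s,interpolation=cv2.INTER_CUBIC))
E
python3 - <<'E'
from h import *
import pickle
for n in("top","side"):
    c=read_camera(n); pickle.dump(c,open(n+".pkl","wb")); save(c,n+"0.png",s=1.5)
    print(n,c["origin"],c["orientation"],c["vfov"],c["k1"])
print(get_state())
E
```

```text
top [ 0.3476923  -0.01849864  0.93220998] [ 0.7095073  -0.69835142  0.07846059 -0.05242719] 57.55515880720228 -0.006662724255470079
side [-0.10357577 -0.83744158  0.92337293] [ 0.85453778 -0.29098684  0.13176113 -0.40954957] 42.60143818604797 -0.009248803450257448
{'time': 0.1, 'qpos': array([ 9.73027613e-01,  2.87131976e-01,  1.57804640e+00, -3.25112117e-05,
        1.27857025e+00, -1.49967352e-01]), 'dq': array([ 0.0012539 , -0.00116515, -0.00217679,  0.00055668, -0.00304971,
       -0.00175607]), 'joint_efforts': array([ 1.87052450e-03, -4.07295871e+01, -2.93699205e+01, -9.01252747e-05,
        3.40412837e-03,  1.27745654e-06]), 'eef_pos': array([0.29188701, 0.60796806, 0.23004032]), 'tcp_rot': array([ 2.22029907e-01,  9.75039260e-01, -1.00920225e-03, -3.79213912e-04]), 'contact_force': array([-0.50474241,  0.50599503, -0.67294254]), 'wrist_torque': array([ 0.03471816, -0.00407789,  0.00717691]), 'finger_force': 0.0, 'opening': 0.9986627346766143}
```

View pics/top0.png

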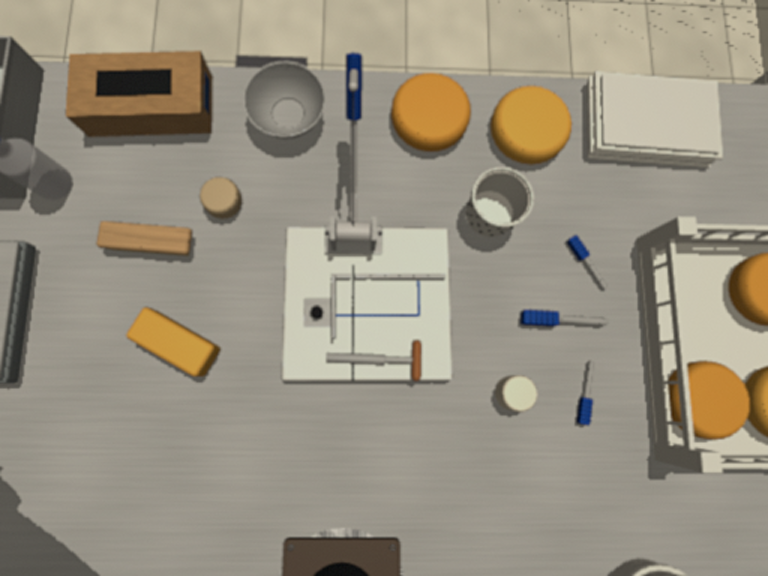

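View pics/side0.png

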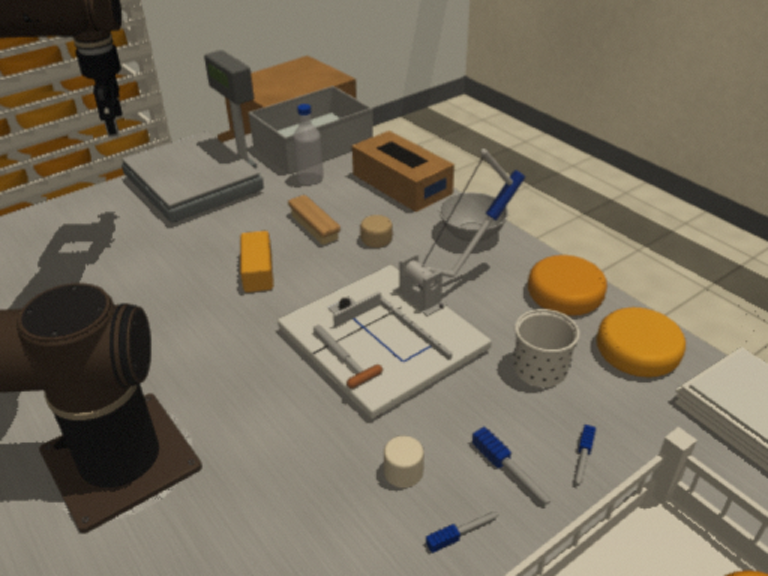

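The top view (1.5x) shows the cutter at (367,305), the loaf at (172,342) and three pin look-alikes: (562,320), (585,262) and (586,393). The one at (562,320) is by far the longest, so it fits as "largest". I'll measure all three and confirm with a crop.

```bash
cat > m.py <<'E'
from h import *
import pickle
C={n:pickle.load(open(n+".pkl","rb")) for n in("top","side")}
save(C["top"],"pincrop.png",(330,145,420,295),4)
def rect(P):
    (c,s,a)=cv2.minAreaRect((P[:,:2]*1000).astype(np.float32)); return np.round(c,1),np.round(s,1),round(a,1)
for n,c in C.items():
    W=cloud(c); hsv=cv2.cvtColor(c["frame"],cv2.COLOR_BGR2HSV); X,Y,Z=W[...,0],W[...,1],W[...,2]
    H,S,V=cv2.split(hsv)
    print(n,"bench z",np.nanmedian(Z[(abs(X-.35)<.1)&(abs(Y-.25)<.1)]))
    yel=(H>12)&(H<28)&(S>150)
    m=yel&(X>.3)&(X<.6)&(Y>.1)&(Y<.5)&(Z<.12)
    zt=np.nanpercentile(Z[m],90); t=m&(Z>zt-.006)
    print("loaf all",rect(W[m]),"ztop",zt,"top",rect(W[t]))
    blue=(H>105)&(H<130)&(S>150)&(V>50)&(Z<.08)&(Y<-.15)
    k,l,st,ce=cv2.connectedComponentsWithStats(blue.astype(np.uint8))
    for i in range(1,k):
        if st[i,4]>30: 
            P=W[l==i]; print("blue",ce[i],rect(P),"z",np.percentile(P[:,2],[50,95]))
    if n=="top":
      b=(abs(Z-.03)<.006)&(S<60)&(X>.3)&(X<.75)&(abs(Y)<.25)
      k,l,st,ce=cv2.connectedComponentsWithStats(b.astype(np.uint8)); i=1+np.argmax(st[1:,4])
      print("board",rect(W[l==i]),np.median(Z[l==i]))
    for (x0,x1,y0,y1) in [(.4,.55,-.42,-.24)]:
      s=(X>x0)&(X<x1)&(Y>y0)&(Y<y1)&(Z>.006)&(Z<.06); P=W[s]; print("pin all",rect(P),np.percentile(P[:,2],[50,95]))
E
python3 m.py
```

```text
top bench z 0.0008712644700026861
loaf all (array([406.8, 291.4]), array([136.9,  66. ]), 61.9) ztop 0.05789355430931185 top (array([410. , 289.8]), array([135. ,  58.6]), 61.5)
blue [385.31914894 164.84042553] (array([ 593.6, -419.3]), array([40.9, 16.5]), 31.9) z [0.01868337 0.02140934]
blue [359.54146341 211.63414634] (array([ 462.5, -339.8]), array([60.6, 22.6]), 86.5) z [0.02551947 0.0284522 ]
blue [389.69911504 273.84070796] (array([ 302.8, -414.3]), array([17.4, 42.2]), 79.8) z [0.01871946 0.02123966]
board (array([485.4, -34.3]), array([269. , 290.2]), 0.8) 0.03026673361166199
pin all (array([ 464.9, -359.7]), array([97.5, 86.2]), 44.9) [0.02465189 0.0280489 ]
side bench z 0.002346174945820234
loaf all (array([409.2, 287. ]), array([143. ,  65.5]), 62.7) ztop 0.05917467251778768 top (array([412.6, 287.3]), array([139.1,  58.2]), 61.8)
blue [391.16666667 291.2745098 ] (array([ 596.4, -423.5]), array([45.4, 16.2]), 32.2) z [0.02073361 0.02348324]
blue [327.54545455 296.5256917 ] (array([ 464.8, -345.7]), array([64.1, 24.8]), 88.2) z [0.02739375 0.03040371]
blue [294.91428571 358.19047619] (array([ 303.7, -419.1]), array([20.1, 43.3]), 73.8) z [0.01924943 0.02257842]
pin all (array([ 474.7, -330.9]), array([145.6, 177.2]), 0.2) [0.0241813  0.02996275]
```

View pics/pincrop.png

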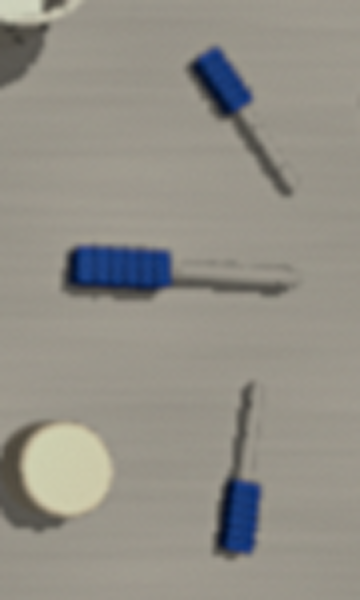

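The crop confirms it. The largest pin has its handle at crop (120,267), measures 64 x 26 mm, and the shaft points to world -y; the other two have ~42 mm handles. Next, the cutter's features and the first move.

```bash
cat >> h.py <<'E'
def go(x,y,z,ang=None):
    "tool shift (mm) and yaw (deg) from now to world target; ang = world direction of tool y, deg (None: keep)"
    s=get_state(); M=R.from_quat(s["tcp_rot"]).as_matrix()
    a=np.degrees(np.arctan2(M[1,1],M[0,1]))
    d=M.T@(np.array([x,y,z])-s["eef_pos"])*1000
    print("t",round(s["time"],2),"shift",np.round(d,1),"yaw",None if ang is None else round((a-ang+180)%360-180,1),"ang",round(a,1),"tcp",np.round(s["eef_pos"],4),"tilt",np.round(M[:,2],4))
E
cat > m2.py <<'E'
from m import *
for n,c in C.items():
    W=cloud(c);X,Y,Z=W[...,0],W[...,1],W[...,2]
    print(n)
    l=(Z>.09)&(Z<.112)&(X>.57)&(X<.66)&(Y>-.07)&(Y<.06)
    for nm,s in (("lug+",Y>.005),("lug-",Y<-.025)):
        P=W[l&s]; print(nm,rect(P),len(P), P[:,1].min(),P[:,1].max(),np.percentile(P[:,2],90))
    st=(Z>.05)&(Z<.066)&(X>.43)&(X<.56)&(Y>0)&(Y<.045); P=W[st]; print("stop",rect(P),len(P),np.percentile(P[:,2],[50,90]))
    li=(Z>.037)&(Z<.048)&(X>.52)&(X<.57)&(Y>-.2)&(Y<.02); P=W[li]; print("lip",rect(P),len(P),np.median(P[:,2]), "fit",np.polyfit(P[:,1],P[:,0],1))
print();go(.411,.289,.12,-28.1)
E
python3 m2.py | sed -n '/^$/,$p;/lug\|stop\|lip/p' | sort -u; python3 m2.py | grep -A4 -n "^top\|^side" | tail -12
```

```text
lip (array([529.9, -74.6]), array([  8.6, 188.1]), 1.2) 235 0.04167062293261681 fit [-0.01344239  0.52926256]
lip (array([536.7, -75.9]), array([ 25.5, 191.8]), 1.7) 223 0.042763669162432016 fit [-0.01957791  0.53045567]
lug+ (array([594.4,  17.7]), array([38.7, 22.1]), 1.0) 120 0.006485691238942264 0.029046511339199207 0.10705620168093208
lug+ (array([598.2,  17.5]), array([42.5, 24.1]), 5.3) 100 0.005249645488413557 0.030280033900878744 0.10823704861182967
lug- (array([595.2, -35.2]), array([40.3, 19.9]), 1.4) 128 -0.04568829990330033 -0.02519027551832956 0.10650745112867549
lug- (array([599.2, -38.6]), array([43.3, 28. ]), 1.9) 114 -0.05329609776026811 -0.025109369926036296 0.10878698400197671
stop (array([477.2,  31.9]), array([21.9, 92.5]), 90.0) 84 [0.06004032 0.06178386]
stop (array([479.6,  29. ]), array([29.7, 98.2]), 88.8) 145 [0.05793951 0.06308897]
t 0.1 shift [-245.5 -235.7  110.5] yaw 92.4 ang 64.3 tcp [0.2919 0.608  0.23  ] tilt [-0.0012 -0.0018 -1.    ]
12-blue [294.91428571 358.19047619] (array([ 303.7, -419.1]), array([20.1, 43.3]), 73.8) z [0.01924943 0.02257842]
-
[... 213 characters left out ...]
33 -0.02519027551832956 0.10650745112867549
17-stop (array([477.2,  31.9]), array([21.9, 92.5]), 90.0) 84 [0.06004032 0.06178386]
18-lip (array([529.9, -74.6]), array([  8.6, 188.1]), 1.2) 235 0.04167062293261681 fit [-0.01344239  0.52926256]
19:side
20-lug+ (array([598.2,  17.5]), array([42.5, 24.1]), 5.3) 100 0.005249645488413557 0.030280033900878744 0.10823704861182967
21-lug- (array([599.2, -38.6]), array([43.3, 28. ]), 1.9) 114 -0.05329609776026811 -0.025109369926036296 0.10878698400197671
22-stop (array([479.6,  29. ]), array([29.7, 98.2]), 88.8) 145 [0.05793951 0.06308897]
23-lip (array([536.7, -75.9]), array([ 25.5, 191.8]), 1.7) 223 0.042763669162432016 fit [-0.01957791  0.53045567]
```

```bash
python3 -m crank '[[[-25,-24,5],8,0],[[-50,-47,10],16,0],[[-75,-71,20],24.5,0],[[-100,-95,30],33,0],[[-125,-119,40],41.5,0],[[-150,-143,50],50,0],[[-175,-167,60],58.5,0],[[-200,-191,70],67,0],[[-225,-215,80],75.5,0],[[-245.5,-236,90],84,0]]' 40
python3 -m crank '[[[0,0,5],8.4,0],[[0,0,10],8.4,0],[[0,0,10],8.4,0]]'
cat > m3.py <<'E'
from h import *
c=read_camera("top"); save(c,"loafabove.png",(40,130,240,280),4)
W=cloud(c);X,Y,Z=W[...,0],W[...,1],W[...,2]
hsv=cv2.cvtColor(c["frame"],cv2.COLOR_BGR2HSV)
E
python3 -c "
from m3 import *
go(.411,.289,.02,-28.1)"
```

```text
time: 1.1
eef_pos: [0.4114, 0.2877, 0.1406]
tcp_rot: [0.819, 0.573, -0.0, 0.0]
contact_force: [0.0, 0.3, -0.9]
opening: 1.004
finger_force: 0.0
time: 1.4
eef_pos: [0.4106, 0.2892, 0.1303]
tcp_rot: [0.857, 0.516, -0.001, -0.0]
contact_force: [-1.0, 0.9, 0.2]
opening: 1.001
finger_force: 0.0
t 1.45 shift [ -0.4   0.4 110.9] yaw 0.2 ang -27.9 tcp [0.4109 0.2896 0.1309] tilt [-9.e-04 -3.e-04 -1.e+00]
```

View pics/loafabove.png

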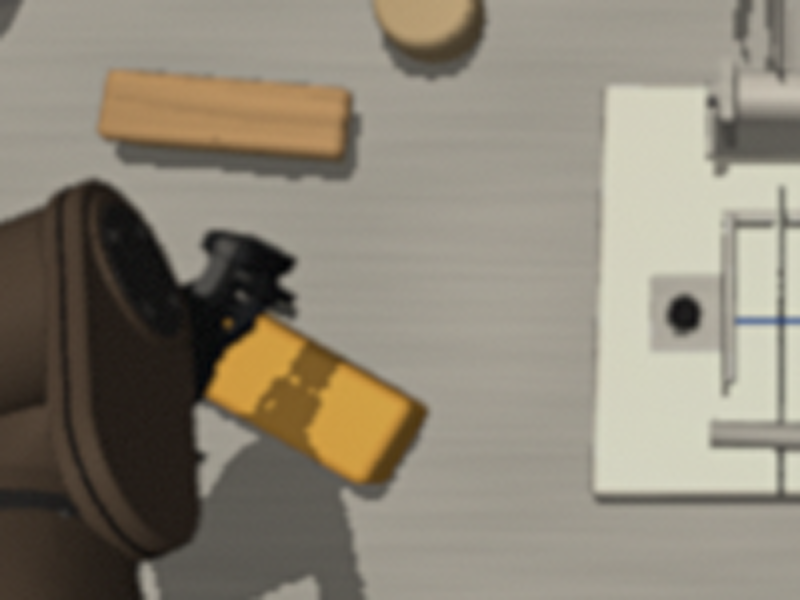

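The gripper straddles the loaf, with the fingers at crop (240,260) aligned across its width. Descending to grip.

```bash
python3 -m crank '[[[0,0,25],0,0],[[0,0,50],0,0],[[0,0,75],0,0],[[0,0,95],0,0],[[0,0,107],0,0],[[0,0,115],0,0],[[0,0,115],0,60],[[0,0,115],0,120],[[0,0,115],0,255],[[0,0,115],0,255]]' 40
python3 -m crank '[[[0,0,0],0,255],[[0,0,0],0,255],[[0,0,0],0,255],[[0,0,0],0,255]]'
```

```text
time: 2.45
eef_pos: [0.412, 0.2899, 0.0173]
tcp_rot: [0.857, 0.515, 0.001, -0.0]
contact_force: [-0.4, 2.0, 1.5]
opening: 0.691
finger_force: 46.9
time: 2.85
eef_pos: [0.412, 0.2899, 0.0173]
tcp_rot: [0.857, 0.515, 0.001, -0.0]
contact_force: [-1.9, 1.7, 5.5]
opening: 0.699
finger_force: 47.4
```

```bash
python3 -m crank '[[[0,0,-5],0,255],[[0,0,-15],0,255],[[0,0,-35],0,255],[[0,0,-60],0,255],[[0,0,-80],0,255],[[0,0,-95],0,255],[[0,0,-100],0,255],[[0,0,-100],0,255]]'
python3 -c "
from h import *
go(.487,-.060,.120,.9)"
```

```text
time: 3.65
eef_pos: [0.4112, 0.2892, 0.1164]
tcp_rot: [0.857, 0.515, 0.0, 0.0]
contact_force: [0.3, -0.1, -6.9]
opening: 0.694
finger_force: 46.5
t 3.65 shift [-272.5  231.2   -3.5] yaw -29.0 ang -28.1 tcp [0.4112 0.2892 0.1164] tilt [ 4.e-04 -1.e-04 -1.e+00]
```

```bash
python3 -m crank '[[[-13,11,-3],-2,255],[[-40,34,-3],-5,255],[[-75,63,-3],-8,255],[[-110,93,-3],-12,255],[[-145,123,-3],-16,255],[[-180,153,-3],-20,255],[[-215,182,-3],-24,255],[[-245,208,-3],-27,255],[[-265,225,-3],-29,255],[[-272.5,231,-3],-29,255]]'
python3 -m crank '[[[0,0,0],0,255],[[0,0,0],0,255]]'
cat > m4.py <<'E'
from m import rect
from h import *
for n in ("top","side"):
    c=read_camera(n)
    W=cloud(c);X,Y,Z=W[...,0],W[...,1],W[...,2]
    H,S,V=cv2.split(cv2.cvtColor(c["frame"],cv2.COLOR_BGR2HSV))
    m=(H>12)&(H<28)&(S>150)&(abs(X-.49)<.12)&(abs(Y+.05)<.15)
    P=W[m]; print(n,m.sum(),"all",rect(P),"z",np.percentile(P[:,2],[2,50,98]),"y",np.percentile(P[:,1],[1,99]),"x",np.percentile(P[:,0],[1,99]))
    save(c,f"inhand_{n}.png",(130,90,330,290),4) if n=="top" else save(c,f"inhand_{n}.png",(150,120,350,270),4)
go(.487,-.060,.120,.9)
E
python3 m4.py | grep -v "loaf\|blue\|pin\|board\|bench"
```

```text
time: 4.65
eef_pos: [0.4865, -0.062, 0.1179]
tcp_rot: [0.702, 0.712, -0.001, -0.001]
contact_force: [0.1, 0.5, -6.3]
opening: 0.697
finger_force: 46.3
time: 4.85
eef_pos: [0.486, -0.0587, 0.1182]
tcp_rot: [0.701, 0.713, -0.0, -0.001]
contact_force: [-0.2, 0.6, -6.7]
opening: 0.695
finger_force: 46.3
top 14 all (array([420.4, -99. ]), array([102.7,  29.8]), 9.1) z [0.04543352 0.04892773 0.37085895] y [-0.12030459 -0.0808384 ] x [0.37170736 0.47311741]
side 1029 all (array([450. , -61.9]), array([138.9, 155.9]), 89.8) z [0.1089482  0.15398822 0.1625879 ] y [-0.13069217 -0.00200502] x [0.40284654 0.51460264]
t 4.95 shift [-1.7  0.7 -1.4] yaw 0.1 ang 1.0 tcp [ 0.4863 -0.0583  0.1186] tilt [-1.6e-03  9.0e-04 -1.0e+00]
```

View pics/inhand_side.png

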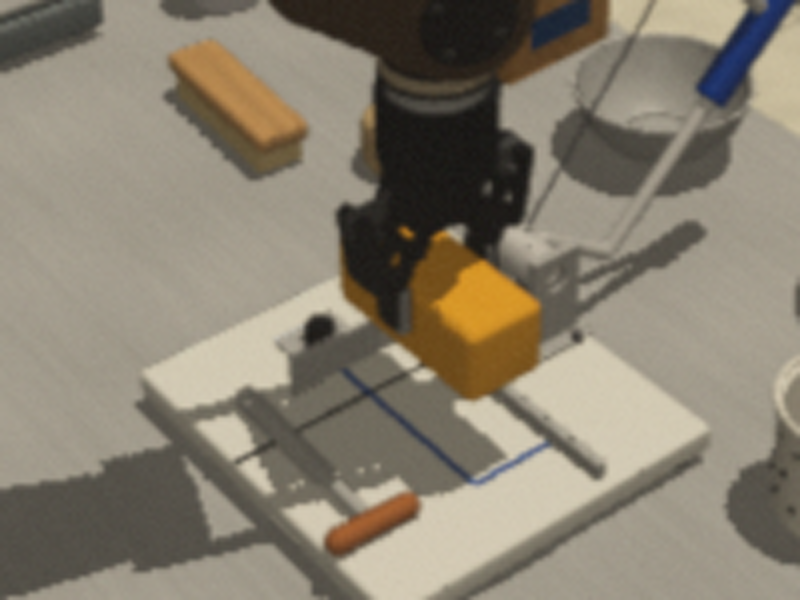

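The side crop shows the loaf level in the hand, about 70 mm above the marked corner, with its front face at (505,350), square to the lip and clear of the stop. Lowering now.

```bash
python3 -m crank '[[[0,0,10],0,255],[[0,0,25],0,255],[[0,0,40],0,255],[[0,0,52],0,255],[[0,0,60],0,255],[[0,0,65],0,255],[[0,0,67],0,255],[[0,0,68],0,255],[[0,0,68.5],0,255],[[0,0,68.5],0,255]]'
python3 -m crank '[[[0,0,0.3],0,255],[[0,0,0.6],0,255],[[0,0,0.9],0,255],[[0,0,1.2],0,255],[[0,0,1.2],0,255]]'
python3 -c "
from h import *
go(.496,-.049,.0475,.9)"
```

```text
time: 5.95
eef_pos: [0.4874, -0.0599, 0.0513]
tcp_rot: [0.701, 0.713, 0.0, 0.0]
contact_force: [-0.5, -0.1, -6.0]
opening: 0.692
finger_force: 46.3
time: 6.45
eef_pos: [0.487, -0.0597, 0.0496]
tcp_rot: [0.701, 0.713, -0.0, -0.0]
contact_force: [0.1, -0.0, -5.5]
opening: 0.694
finger_force: 46.3
t 6.45 shift [10.5  9.2  2.1] yaw 0.0 ang 0.9 tcp [ 0.487  -0.0597  0.0496] tilt [-1.e-04  0.e+00 -1.e+00]
```

```bash
python3 -m crank '[[[2,2,0],0,255],[[4,4,0],0,255],[[6,5,0],0,255],[[7,6,0],0,255],[[7,6,0],0,255]]'
python3 -m crank '[[[0.5,0.5,0.4],0,255],[[1,1,0.8],0,255],[[1,1,1.2],0,255],[[1,1,1.6],0,255],[[1,1,1.6],0,255]]'
python3 -m crank '[[[0.5,0,0],0,255],[[1,0,0],0,255],[[1.5,0,0],0,255],[[1.5,0,0],0,255]]'
```

```text
time: 6.95
eef_pos: [0.4931, -0.0524, 0.0496]
tcp_rot: [0.701, 0.713, 0.0, 0.0]
contact_force: [-0.7, -0.3, -5.6]
opening: 0.694
finger_force: 46.3
time: 7.45
eef_pos: [0.4938, -0.0516, 0.048]
tcp_rot: [0.701, 0.713, -0.0, -0.0]
contact_force: [0.7, 1.3, -6.1]
opening: 0.699
finger_force: 46.3
time: 7.85
eef_pos: [0.494, -0.0513, 0.0482]
tcp_rot: [0.701, 0.713, -0.001, 0.001]
contact_force: [-1.3, -5.4, -6.0]
opening: 0.695
finger_force: 46.3
```

```bash
python3 -m crank '[[[-0.8,0.5,0],0,255],[[-0.8,1,0],0,255],[[-0.8,1.5,0],0,255],[[-0.8,2,0],0,255],[[-0.8,2,0],0,255]]'
python3 -m crank '[[[0,0.5,0.3],0,255],[[0,1,0.6],0,255],[[0,1,0.6],0,255]]'
```

```text
time: 8.35
eef_pos: [0.4954, -0.0513, 0.0478]
tcp_rot: [0.701, 0.713, -0.001, -0.0]
contact_force: [-2.7, -5.3, -5.4]
opening: 0.701
finger_force: 46.4
time: 8.65
eef_pos: [0.4963, -0.0513, 0.0474]
tcp_rot: [0.701, 0.713, -0.001, -0.0]
contact_force: [-4.4, -5.2, -4.6]
opening: 0.693
finger_force: 46.7
```

```bash
python3 -m crank '[[[0,0.4,0.3],0,255],[[0,0.8,0.6],0,255],[[0,0.8,0.6],0,255]]'
python3 -m crank '[[[0,0.4,0.3],0,255],[[0,0.8,0.6],0,255],[[0,0.8,0.6],0,255]]'
```

```text
time: 8.95
eef_pos: [0.4965, -0.0513, 0.0474]
tcp_rot: [0.701, 0.713, -0.002, -0.001]
contact_force: [-7.6, -5.0, 0.9]
opening: 0.693
finger_force: 47.1
time: 9.25
eef_pos: [0.4965, -0.0513, 0.0474]
tcp_rot: [0.701, 0.713, -0.003, -0.002]
contact_force: [-11.9, -6.0, 8.0]
opening: 0.694
finger_force: 47.9
```

```bash
python3 -m crank '[[[0.5,0,-0.5],0,255],[[1,0,-1],0,255],[[1,0,-1],0,255]]'
python3 -m crank '[[[0,0,0],0,160],[[0,0,0],0,100],[[0,0,0],0,60],[[0,0,0],0,30],[[0,0,0],0,0],[[0,0,0],0,0],[[0,0,0],0,0]]'
```

```text
time: 9.55
eef_pos: [0.4965, -0.0513, 0.0474]
tcp_rot: [0.701, 0.713, -0.003, -0.001]
contact_force: [-8.9, -10.5, 0.4]
opening: 0.694
finger_force: 47.1
time: 10.25
eef_pos: [0.4989, -0.0496, 0.0476]
tcp_rot: [0.701, 0.713, 0.0, 0.0]
contact_force: [0.7, 0.4, -0.1]
opening: 1.002
finger_force: 0.0
```

```bash
python3 -m crank '[[[0,0,-10],0,0],[[0,0,-30],0,0],[[0,0,-60],0,0],[[0,0,-95],0,0],[[0,0,-130],0,0],[[0,0,-150],0,0],[[0,0,-150],0,0]]'
python3 -c "
from h import *
go(.4635,-.342,.10,-2.8)"
```

```text
time: 10.95
eef_pos: [0.5008, -0.0504, 0.202]
tcp_rot: [0.701, 0.713, 0.002, 0.004]
contact_force: [-0.4, -0.4, 0.3]
opening: 1.002
finger_force: 0.0
t 10.95 shift [-290.7  -43.   102.4] yaw 3.8 ang 1.0 tcp [ 0.5008 -0.0504  0.202 ] tilt [ 0.0087 -0.0025 -1.    ]
```

```bash
python3 -m crank '[[[-15,-2,0],0,0],[[-50,-7,5],1,0],[[-90,-13,10],1.5,0],[[-130,-19,15],2,0],[[-170,-25,25],2.5,0],[[-210,-31,40],3,0],[[-245,-36,60],3.5,0],[[-275,-40,75],3.8,0],[[-290,-42,85],3.8,0],[[-290,-42,85],3.8,0]]'
python3 -m crank '[[[0,0,0],0,0],[[0,0,0],0,0]]'
cat > m5.py <<'E'
from h import *
from m import rect
for n in ("top","side"):
    c=read_camera(n); W=cloud(c);X,Y,Z=W[...,0],W[...,1],W[...,2]
    H,S,V=cv2.split(cv2.cvtColor(c["frame"],cv2.COLOR_BGR2HSV))
    m=(H>12)&(H<28)&(S>120)&(abs(X-.5)<.1)&(abs(Y+.05)<.12)&(Z<.15)
    P=W[m&(Z>.078)]; print(n,"L",rect(P),"y",np.percentile(P[:,1],[1,99]),"x",np.percentile(P[:,0],[1,99]),"z",np.percentile(P[:,2],[50]))
    b=(H>105)&(H<130)&(S>150)&(Z<.08)&(abs(Y+.34)<.06)&(abs(X-.46)<.06)
    P=W[b]; print("L pin",b.sum(),rect(P) if b.sum()>10 else "") 
    save(c,f"loafset_{n}.png",*(((180,130,300,270),4) if n=="top" else ((170,120,370,340),3.5/1.3)))
print("L",end=" "); go(.4635,-.342,.003,-2.8)
E
python3 m5.py | grep L
```

```text
time: 11.95
eef_pos: [0.4597, -0.3405, 0.1095]
tcp_rot: [0.725, 0.688, 0.0, -0.002]
contact_force: [0.7, 0.7, -0.0]
opening: 1.001
finger_force: 0.0
time: 12.15
eef_pos: [0.4619, -0.3393, 0.1129]
tcp_rot: [0.724, 0.69, 0.0, 0.0]
contact_force: [0.3, 0.3, -0.5]
opening: 0.999
finger_force: 0.0
top L (array([495.2, -49.8]), array([ 57.2, 134.1]), 0.7) y [-0.11607507  0.01667727] x [0.46650848 0.5222635 ] z [0.08579932]
L pin 204 (array([ 462.1, -341.3]), array([64.2, 22.3]), 87.6)
side L (array([496.6, -53.6]), array([ 59.8, 142.2]), 0.4) y [-0.12194525  0.01230065] x [0.46811803 0.52520933] z [0.08722045]
L pin 274 (array([ 464.2, -347.2]), array([61.1, 25.3]), 89.0)
L t 12.25 shift [ -2.3   1.5 110.2] yaw 0.0 ang -2.8 tcp [ 0.462  -0.3395  0.1132] tilt [ 0.0011 -0.001  -1.    ]
```

View pics/loafset_side.png

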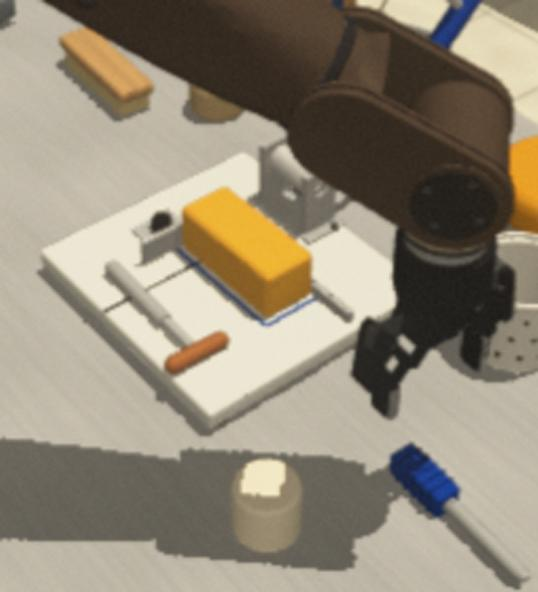

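The loaf sits flat in the corner, flush with the blue lines at about (245,250), and the trier is undisturbed. The gripper is over the pin handle. Descending to grip it.

```bash
python3 -m crank '[[[-4,1.5,15],-0.5,0],[[-4,1.5,40],-0.5,0],[[-4,1.5,65],-0.5,0],[[-4,1.5,88],-0.5,0],[[-4,1.5,100],-0.5,0],[[-4,1.5,106],-0.5,0],[[-4,1.5,109],-0.5,0],[[-4,1.5,109],-0.5,0],[[-4,1.5,109],-0.5,80],[[-4,1.5,109],-0.5,140]]' 40
python3 -m crank '[[[0,0,0],0,200],[[0,0,0],0,255],[[0,0,0],0,255],[[0,0,0],0,255],[[0,0,0],0,255],[[0,0,0],0,255]]' 70
```

```text
time: 13.25
eef_pos: [0.4631, -0.3451, 0.0043]
tcp_rot: [0.721, 0.692, -0.0, 0.001]
contact_force: [0.6, 1.0, 1.3]
opening: 0.691
finger_force: 0.0
time: 13.85
eef_pos: [0.4631, -0.345, 0.004]
tcp_rot: [0.721, 0.692, 0.0, 0.001]
contact_force: [0.6, 1.3, 6.7]
opening: 0.287
finger_force: 70.7
```

```bash
python3 -m crank '[[[0,0,-5],0,255],[[0,0,-20],0,255],[[0,0,-50],0,255],[[0,0,-90],0,255],[[0,0,-130],0,255],[[0,0,-165],0,255],[[0,0,-190],0,255],[[0,0,-196],0,255],[[0,0,-196],0,255]]'
python3 -c "
from h import *
go(.45,-.05,.2,.9);go(.45,.19,.2,.9)"
```

```text
time: 14.75
eef_pos: [0.4625, -0.3445, 0.1999]
tcp_rot: [0.722, 0.692, -0.0, 0.001]
contact_force: [0.5, -0.4, -3.9]
opening: 0.289
finger_force: 69.9
t 14.75 shift [293.8 -24.6  -0.4] yaw -3.3 ang -2.4 tcp [ 0.4625 -0.3445  0.1999] tilt [ 8.e-04 -9.e-04 -1.e+00]
t 14.75 shift [533.6 -34.5  -0.6] yaw -3.3 ang -2.4 tcp [ 0.4625 -0.3445  0.1999] tilt [ 8.e-04 -9.e-04 -1.e+00]
```

```bash
python3 -m crank '[[[12,-2,0],0,255],[[45,-5,0],-1,255],[[90,-8,0],-1,255],[[138,-12,0],-2,255],[[186,-16,0],-2,255],[[234,-20,0],-3,255],[[282,-24,0],-3.3,255],[[330,-26,0],-3.3,255],[[378,-28,0],-3.3,255],[[426,-30,0],-3.3,255]]'
python3 -m crank '[[[45,0,0],0,255],[[80,0,0],0,255],[[100,0,0],0,255],[[107,0,0],0,255],[[107,0,0],0,255],[[107,0,0],0,255]]'
python3 -c "
from h import *
go(.595,.195,.12,.9)"
```

```text
time: 15.75
eef_pos: [0.4476, 0.0848, 0.1967]
tcp_rot: [0.701, 0.713, -0.001, -0.002]
contact_force: [0.9, -0.2, -1.9]
opening: 0.291
finger_force: 69.8
time: 16.35
eef_pos: [0.4476, 0.1886, 0.1981]
tcp_rot: [0.701, 0.713, -0.001, -0.0]
contact_force: [-0.1, -0.2, -3.1]
opening: 0.287
finger_force: 69.8
t 16.35 shift [  4.1 147.7  77.7] yaw 0.0 ang 0.9 tcp [0.4476 0.1886 0.1981] tilt [-0.0022 -0.001  -1.    ]
```

```bash
python3 -m crank '[[[2,15,5],0,255],[[4,45,15],0,255],[[4,80,30],0,255],[[4,110,50],0,255],[[4,132,75],0,255],[[4,144,100],0,255],[[4,147.5,115],0,255],[[4,147.5,121],0,255],[[4,147.5,121],0,255],[[4,147.5,121],0,255]]'
cat > m6.py <<'E'
from h import *
for n in ("top","side"):
    c=read_camera(n); W=cloud(c);X,Y,Z=W[...,0],W[...,1],W[...,2]
    H,S,V=cv2.split(cv2.cvtColor(c["frame"],cv2.COLOR_BGR2HSV))
    s=(abs(X-.595)<.03)&(Y>.04)&(Y<.16)&(Z>.06)&(Z<.105)&(S<90)
    P=W[s]; print("L",n,len(P),"shaft y",np.percentile(P[:,1],[1,99]))
    for a in np.arange(.04,.16,.01):
        Q=P[abs(P[:,1]-a)<.005]
        if len(Q)>3: print("L  y%.2f n%d xmid %.4f w %.4f ztop %.4f"%(a,len(Q),(Q[:,0].min()+Q[:,0].max())/2,np.ptp(Q[:,0]),np.percentile(Q[:,2],95)))
    l=(Z>.095)&(Z<.112)&(X>.56)&(X<.63)&(Y>.0)&(Y<.036)
    P=W[l]; print("L lug",len(P),P[:,0].min(),P[:,0].max(),P[:,1].max(),"z",np.percentile(P[:,2],95)) if l.sum() else 0
    save(c,f"pre_{n}.png",*(((160,110,290,220),6) if n=="top" else ((190,80,330,200),5)))
print("L",end=" ");go(.595,.195,.076,.9)
E
python3 m6.py | grep L
```

```text
time: 17.35
eef_pos: [0.5959, 0.1957, 0.0795]
tcp_rot: [0.701, 0.713, 0.001, 0.0]
contact_force: [-0.8, 0.3, -2.4]
opening: 0.29
finger_force: 69.7
L top 203 shaft y [0.07657747 0.15937689]
L  y0.08 n19 xmid 0.5973 w 0.0116 ztop 0.0958
L  y0.09 n24 xmid 0.5972 w 0.0135 ztop 0.0969
L  y0.10 n24 xmid 0.5968 w 0.0123 ztop 0.0962
L  y0.11 n24 xmid 0.5968 w 0.0126 ztop 0.0946
L  y0.12 n24 xmid 0.5968 w 0.0124 ztop 0.0960
L  y0.13 n25 xmid 0.5963 w 0.0143 ztop 0.0953
L  y0.14 n26 xmid 0.5960 w 0.0133 ztop 0.0964
L  y0.15 n26 xmid 0.5959 w 0.0135 ztop 0.0972
L lug 131 0.5748620651518168 0.6141295539844709 0.029183805469962062 z 0.10692736162522559
L side 110 shaft y [0.07090614 0.15739322]
L  y0.07 n4 xmid 0.6008 w 0.0058 ztop 0.0950
L  y0.08 n17 xmid 0.5995 w 0.0110 ztop 0.0980
L  y0.09 n13 xmid 0.5985 w 0.0133 ztop 0.0980
L  y0.10 n12 xmid 0.6002 w 0.0106 ztop 0.0978
L  y0.11 n14 xmid 0.5995 w 0.0104 ztop 0.0993
L  y0.12 n11 xmid 0.5978 w 0.0103 ztop 0.0995
L  y0.13 n11 xmid 0.5988 w 0.0136 ztop 0.0990
L  y0.14 n12 xmid 0.5981 w 0.0115 ztop 0.0987
L  y0.15 n12 xmid 0.5981 w 0.0097 ztop 0.0984
L lug 97 0.5778172222985452 0.616556640449952 0.029735107975722874 z 0.10933623169273958
L t 17.45 shift [-1.  -1.4  4.1] yaw 0.1 ang 1.0 tcp [0.5964 0.196  0.0801] tilt [ 2.9e-03  4.0e-04 -1.0e+00]
```

View pics/pre_top.png

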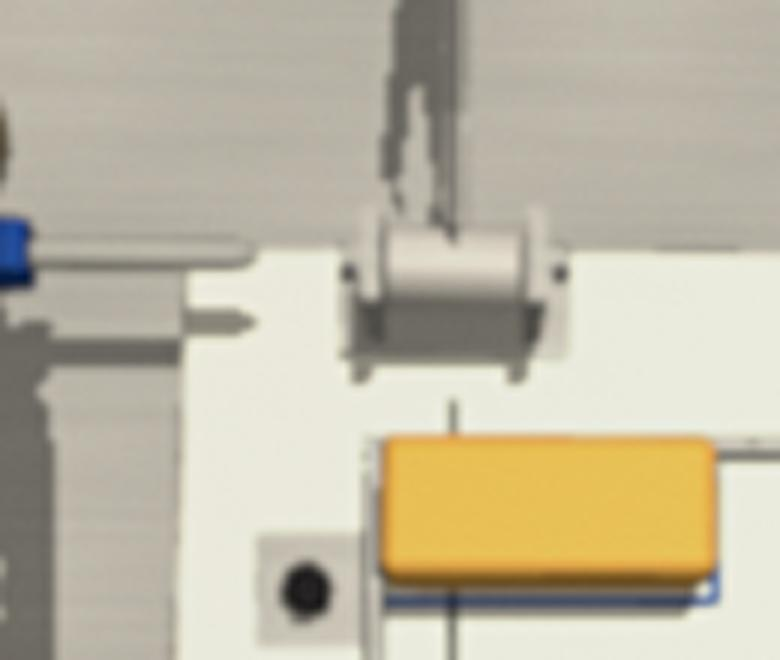

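View pics/pre_side.png

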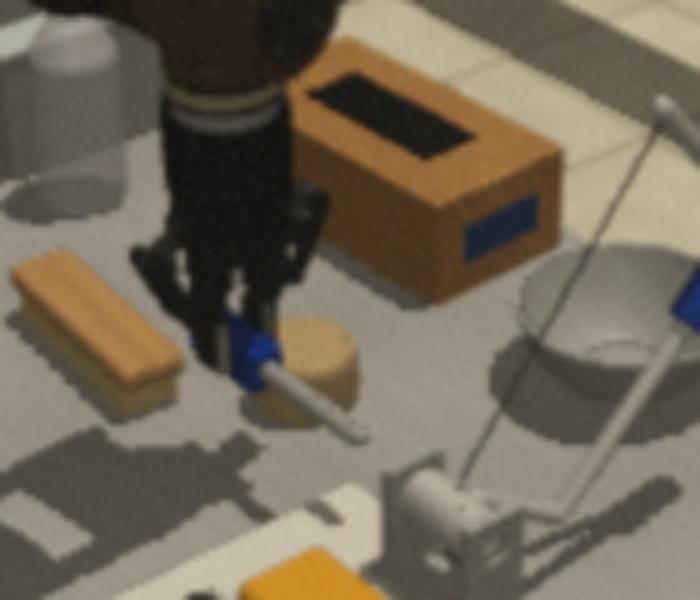

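The top crop shows the shaft tip at (250,252), slightly toward +x of the lug centre (about row 258 at lug column 365, i.e. ~3 mm). The shaft is level and about 3.5 mm high. Correcting, then inserting.

```bash
python3 -m crank '[[[0,-1.5,1.5],0,255],[[0,-3,3],0,255],[[0,-3,3.5],0,255],[[0,-3,3.5],0,255],[[0,-3,3.5],0,255],[[0,-3,3.5],0,255]]'
python3 m6.py | grep L
```

```text
time: 18.05
eef_pos: [0.5928, 0.1957, 0.0747]
tcp_rot: [0.701, 0.713, 0.0, 0.0]
contact_force: [-0.4, -0.1, -3.1]
opening: 0.285
finger_force: 69.7
L top 202 shaft y [0.07634575 0.15793082]
L  y0.08 n20 xmid 0.5942 w 0.0124 ztop 0.0916
L  y0.09 n24 xmid 0.5938 w 0.0129 ztop 0.0917
L  y0.10 n24 xmid 0.5934 w 0.0125 ztop 0.0925
L  y0.11 n24 xmid 0.5933 w 0.0131 ztop 0.0914
L  y0.12 n24 xmid 0.5934 w 0.0123 ztop 0.0916
L  y0.13 n24 xmid 0.5929 w 0.0118 ztop 0.0918
L  y0.14 n24 xmid 0.5924 w 0.0123 ztop 0.0907
L  y0.15 n24 xmid 0.5923 w 0.0120 ztop 0.0921
L lug 128 0.574726634393974 0.6135213485643707 0.029094641331018592 z 0.1072649334606015
L side 111 shaft y [0.07124165 0.15718479]
L  y0.07 n6 xmid 0.5960 w 0.0065 ztop 0.0897
L  y0.08 n15 xmid 0.5977 w 0.0146 ztop 0.0918
L  y0.09 n13 xmid 0.5947 w 0.0106 ztop 0.0935
L  y0.10 n14 xmid 0.5962 w 0.0122 ztop 0.0938
L  y0.11 n11 xmid 0.5955 w 0.0105 ztop 0.0942
L  y0.12 n12 xmid 0.5949 w 0.0083 ztop 0.0935
L  y0.13 n15 xmid 0.5951 w 0.0110 ztop 0.0946
L  y0.14 n9 xmid 0.5945 w 0.0091 ztop 0.0939
L  y0.15 n9 xmid 0.5914 w 0.0083 ztop 0.0936
L lug 98 0.5750347422413618 0.6185919287347812 0.029793243160026073 z 0.10884406139362071
L t 18.15 shift [-0.7  2.2 -1.2] yaw 0.0 ang 0.9 tcp [0.5928 0.1957 0.0748] tilt [ 1.e-04 -0.e+00 -1.e+00]
```

```bash
python3 -m crank '[[[-6,0,-1.2],0,255],[[-15,0,-1.2],0,255],[[-24,0,-1.2],0,255],[[-32,0,-1.2],0,255],[[-38,0,-1.2],0,255],[[-42,0,-1.2],0,255],[[-46,0,-1.2],0,255],[[-50,0,-1.2],0,255],[[-53,0,-1.2],0,255],[[-53,0,-1.2],0,255]]'
python3 -c "
from h import *
go(.5953,.06,.076,.9)"
```

```text
time: 19.15
eef_pos: [0.5936, 0.1424, 0.0759]
tcp_rot: [0.701, 0.713, -0.0, 0.0]
contact_force: [0.0, 0.0, -3.0]
opening: 0.283
finger_force: 69.7
t 19.15 shift [-82.4   0.3  -0.1] yaw 0.0 ang 0.9 tcp [0.5936 0.1424 0.0759] tilt [ 0. -0. -1.]
```

```bash
python3 -m crank '[[[-4,0,0],0,255],[[-8,0,0],0,255],[[-12,0,0],0,255],[[-16,0,0],0,255],[[-20,0,0],0,255],[[-20,0,0],0,255]]'
python3 -m crank '[[[-4,0,0],0,255],[[-9,0,0],0,255],[[-15,0,0],0,255],[[-21,0,0],0,255],[[-27,0,0],0,255],[[-32,0,0],0,255],[[-35,0,0],0,255],[[-35,0,0],0,255]]'
```

```text
time: 19.75
eef_pos: [0.594, 0.1221, 0.0759]
tcp_rot: [0.701, 0.713, -0.0, 0.0]
contact_force: [-0.2, -0.5, -2.8]
opening: 0.291
finger_force: 69.7
time: 20.55
eef_pos: [0.5946, 0.0872, 0.0759]
tcp_rot: [0.701, 0.713, 0.0, 0.0]
contact_force: [0.6, 0.3, -2.4]
opening: 0.286
finger_force: 69.7
```

```bash
python3 -m crank '[[[-3,0,0],0,255],[[-6,0,0],0,255],[[-9,0,0],0,255],[[-12,0,0],0,255],[[-15,0,0],0,255],[[-18,0,0],0,255],[[-20,0,0],0,255],[[-22,0,0],0,255],[[-22,0,0],0,255]]'
python3 -m crank '[[[-1,0,0],0,255],[[-2,0,0],0,255],[[-3,0,0],0,255],[[-4,0,0],0,255],[[-5,0,0],0,255],[[-5,0,0],0,255]]'
```

```text
time: 21.45
eef_pos: [0.5949, 0.0655, 0.0759]
tcp_rot: [0.701, 0.713, -0.0, 0.0]
contact_force: [-0.4, -0.3, -2.4]
opening: 0.292
finger_force: 69.7
time: 22.05
eef_pos: [0.595, 0.0606, 0.076]
tcp_rot: [0.701, 0.713, 0.0, 0.0]
contact_force: [0.2, -0.2, -3.0]
opening: 0.29
finger_force: 69.7
```

```bash
python3 -m crank '[[[-1,0,0],0,255],[[-2,0,0],0,255],[[-2.5,0,0],0,255],[[-3,0,0],0,255],[[-3,0,0],0,255]]'
python3 -c "
from h import *
c=read_camera('top'); W=cloud(c);X,Y,Z=W[...,0],W[...,1],W[...,2]
H,S,V=cv2.split(cv2.cvtColor(c['frame'],cv2.COLOR_BGR2HSV))
b=(H>105)&(H<130)&(S>150)&(abs(X-.595)<.04)&(Y>0)&(Y<.15)
print(b.sum(), np.percentile(Y[b],[0,2,98,100]) if b.any() else 0)"
```

```text
time: 22.55
eef_pos: [0.595, 0.0594, 0.076]
tcp_rot: [0.702, 0.713, 0.001, -0.001]
contact_force: [0.5, 6.2, -1.9]
opening: 0.289
finger_force: 69.8
0 0
```

```bash
python3 -m crank '[[[-0.7,0,0],0,255],[[-1.4,0,0],0,255],[[-2,0,0],0,255],[[-2,0,0],0,255]]'
python3 -c "
from h import *
c=read_camera('side'); W=cloud(c);X,Y,Z=W[...,0],W[...,1],W[...,2]
H,S,V=cv2.split(cv2.cvtColor(c['frame'],cv2.COLOR_BGR2HSV))
b=(H>100)&(H<130)&(S>120)&(abs(X-.595)<.05)&(Y>-.02)&(Y<.15)&(Z<.15)
print(b.sum(), np.percentile(Y[b],[0,2,98,100]) if b.any() else 0)
s=(abs(X-.597)<.02)&(Y<-.05)&(Y>-.1)&(Z>.06)&(Z<.105); print('tip beyond far lug',s.sum(),Y[s].min() if s.any() else 0, np.nanmedian(X[s]),np.nanmedian(Z[s]))"
```

```text
time: 23.0
eef_pos: [0.5951, 0.0593, 0.0761]
tcp_rot: [0.702, 0.712, 0.003, -0.002]
contact_force: [0.8, 11.8, -1.7]
opening: 0.286
finger_force: 69.9
35 [0.03982789 0.0403231  0.06424588 0.06590482]
tip beyond far lug 45 -0.0645163849251249 0.5976021026754818 0.08869460998611767
```

The pin stopped firmly: the force rises while the TCP stays at y = 0.0593. Its tip stands ~16 mm beyond the far lug, so it is home. Releasing and retreating.

```bash
python3 -m crank '[[[0.8,0,0],0,255],[[1.5,0,0],0,255],[[1.5,0,0],0,200],[[1.5,0,0],0,150],[[1.5,0,0],0,100],[[1.5,0,0],0,50],[[1.5,0,0],0,0],[[1.5,0,0],0,0],[[1.5,0,0],0,0],[[1.5,0,0],0,0]]'
python3 -m crank '[[[0,0,-8],0,0],[[0,0,-25],0,0],[[0,0,-55],0,0],[[0,0,-90],0,0],[[0,0,-125],0,0],[[10,-20,-150],0,0],[[30,-50,-160],0,0],[[60,-90,-160],0,0],[[90,-130,-160],0,0],[[120,-150,-160],0,0]]'
python3 -m crank '[[[40,-10,0],0,0],[[80,-20,0],0,0],[[110,-30,0],0,0],[[120,-30,0],0,0],[[120,-30,0],0,0]]'
python3 - <<'E'
from h import *
c=read_camera("top"); t=c["frame"][110:290,150:330]; W=cloud(c);X,Y,Z=W[...,0],W[...,1],W[...,2]
H,S,V=cv2.split(cv2.cvtColor(c["frame"],cv2.COLOR_BGR2HSV))
b=(H>105)&(H<130)&(S>150)&(abs(X-.595)<.04)&(Y>0)&(Y<.15); print(b.sum(),np.percentile(Y[b],[0,50,100]),np.median(X[b]),np.median(Z[b]))
d=read_camera("side")["frame"][80:300,180:360]
cv2.imwrite("pics/final.png",np.hstack([cv2.resize(t,(400,400)),cv2.resize(d,(400,489))[:400]]))
E
```

```text
time: 24.05
eef_pos: [0.595, 0.0571, 0.0759]
tcp_rot: [0.701, 0.713, -0.0, 0.0]
contact_force: [0.3, -0.2, 0.3]
opening: 0.998
finger_force: 0.0
time: 25.05
eef_pos: [0.4404, 0.1755, 0.2364]
tcp_rot: [0.701, 0.713, 0.0, 0.0]
contact_force: [1.0, 0.1, 0.2]
opening: 0.996
finger_force: 0.0
time: 25.55
eef_pos: [0.411, 0.295, 0.2364]
tcp_rot: [0.7, 0.714, 0.0, 0.0]
contact_force: [0.3, -0.1, 0.3]
opening: 1.0
finger_force: 0.0
242 [0.03364026 0.06332223 0.09099874] 0.5903191853687273 0.09408174706867695
```

View pics/final.png

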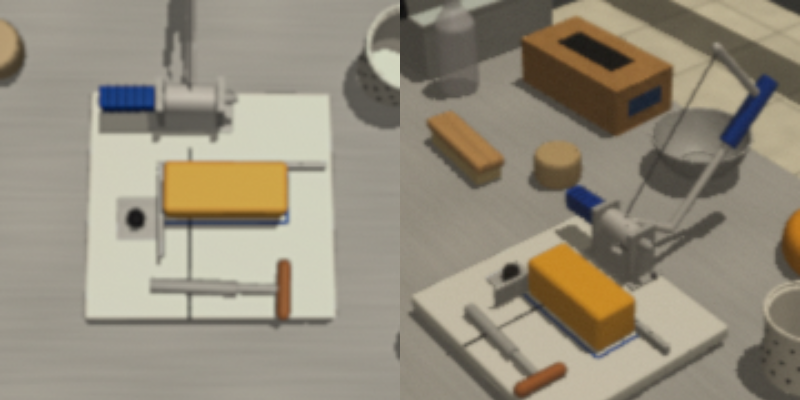

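The final view shows the loaf in the corner at (225,188), the pin's handle by the lug at (127,98), and the bow still laid open. I'll compare the tip protrusion with its value at contact to check the pin stayed home.

```bash
python3 -c "
from h import *
for k in range(3):
  c=read_camera('side'); W=cloud(c);X,Y,Z=W[...,0],W[...,1],W[...,2]
  s=(abs(X-.597)<.02)&(Y<-.05)&(Y>-.1)&(Z>.06)&(Z<.105); print('tip',s.sum(),Y[s].min(),np.nanmedian(Z[s]))
c=read_camera('top'); W=cloud(c);X,Y,Z=W[...,0],W[...,1],W[...,2]
f=c['frame']; 
r=np.nanargmin(abs(X[:,210]-.59)+0*Z[:,210]); 
for rr in range(152,160,2): print(rr,[(u,int(f[rr,u,0])-int(f[rr,u,2]),round(float(Y[rr,u]),4),round(float(Z[rr,u]),3)) for u in range(216,228)])
save(c,'gap.png',(185,135,265,185),10)
"
```

```text
tip 49 -0.06402864001908459 0.09007309029519384
tip 40 -0.06500469894913885 0.09131321845857515
tip 40 -0.06317313562060811 0.09178217679608419
152 [(216, 102, 0.039, 0.094), (217, 103, 0.0366, 0.094), (218, 97, 0.0342, 0.093), (219, 36, 0.0316, 0.095), (220, -10, 0.0285, 0.107), (221, -18, 0.0261, 0.105), (222, -18, 0.0237, 0.104), (223, -15, 0.0219, 0.09), (224, -16, 0.019, 0.1), (225, -19, 0.0164, 0.103), (226, -20, 0.0141, 0.101), (227, -20, 0.0116, 0.101)]
154 [(216, 99, 0.0387, 0.097), (217, 104, 0.0365, 0.094), (218, 95, 0.0338, 0.097), (219, 35, 0.0315, 0.094), (220, -12, 0.0283, 0.106), (221, -19, 0.0259, 0.106), (222, -17, 0.0235, 0.106), (223, -15, 0.0218, 0.09), (224, -16, 0.0189, 0.099), (225, -19, 0.0164, 0.101), (226, -18, 0.0139, 0.102), (227, -19, 0.0115, 0.1)]
156 [(216, 100, 0.0388, 0.093), (217, 105, 0.0363, 0.095), (218, 95, 0.0336, 0.097), (219, 32, 0.0315, 0.092), (220, -13, 0.0282, 0.105), (221, -20, 0.0258, 0.106), (222, -17, 0.0234, 0.105), (223, -13, 0.0219, 0.085), (224, -14, 0.0189, 0.097), (225, -17, 0.0162, 0.101), (226, -17, 0.0138, 0.101), (227, -17, 0.0114, 0.099)]
158 [(216, 66, 0.0387, 0.093), (217, 70, 0.0363, 0.091), (218, 59, 0.0339, 0.091), (219, 14, 0.0316, 0.087), (220, -13, 0.028, 0.107), (221, -19, 0.0256, 0.106), (222, -18, 0.0233, 0.104), (223, -13, 0.0224, 0.071), (224, -11, 0.019, 0.091), (225, -12, 0.0165, 0.093), (226, -13, 0.0139, 0.095), (227, -13, 0.0115, 0.094)]
```

View pics/gap.png

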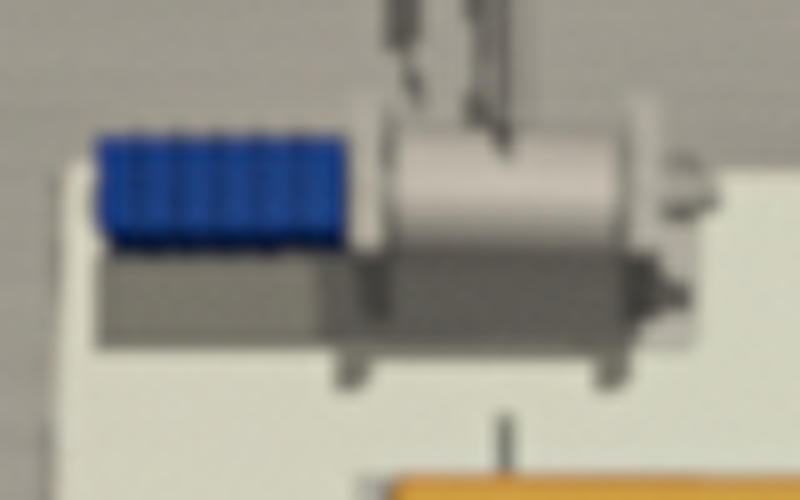

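The pin is home, with its handle edge at (350,190) flush to the lug. To be sure the loaf is snug, I'll nudge it lightly with shut fingers towards the lip and then the stop.

```bash
python3 -m crank '[[[-20,1,5],0,255],[[-60,3,15],0,255],[[-105,6,25],0,255],[[-150,9,40],0,255],[[-195,12,60],0,255],[[-240,15,80],0,255],[[-285,18,100],0,255],[[-320,19,110],0,255],[[-340,19,115],0,255],[[-345,19,115],0,255]]' 40
python3 -m crank '[[[0,0,0],0,255],[[0,0,0],0,255]]'
python3 -c "
from h import *
go(.435,-.05,.053,.9)"
```

```text
time: 26.85
eef_pos: [0.4351, -0.0528, 0.1202]
tcp_rot: [0.703, 0.711, -0.0, -0.001]
contact_force: [0.7, 0.5, 0.0]
opening: -0.003
finger_force: 0.0
time: 27.05
eef_pos: [0.4359, -0.0501, 0.1214]
tcp_rot: [0.701, 0.713, 0.0, 0.0]
contact_force: [-0.4, -0.2, 0.4]
opening: 0.005
finger_force: 0.0
t 27.05 shift [ 0.1 -1.  68.4] yaw 0.0 ang 0.9 tcp [ 0.4359 -0.0501  0.1214] tilt [ 7.e-04  1.e-04 -1.e+00]
```

```bash
python3 -m crank '[[[0,-2,15],0,255],[[0,-2,35],0,255],[[0,-2,52],0,255],[[0,-2,62],0,255],[[0,-2,67],0,255],[[0,-2,68],0,255],[[0,-2,68],0,255]]'
python3 -m crank '[[[0,2,0],0,255],[[0,4,0],0,255],[[0,6,0],0,255],[[0,8,0],0,255],[[0,9,0],0,255],[[0,10,0],0,255],[[0,11,0],0,255],[[0,12,0],0,255],[[0,12,0],0,255]]'
```

```text
time: 27.75
eef_pos: [0.4343, -0.0504, 0.0535]
tcp_rot: [0.701, 0.713, 0.0, 0.0]
contact_force: [0.5, -0.6, 0.4]
opening: 0.003
finger_force: 0.0
time: 28.65
eef_pos: [0.4459, -0.0503, 0.0529]
tcp_rot: [0.701, 0.713, 0.0, 0.0]
contact_force: [0.1, 0.0, 0.4]
opening: 0.005
finger_force: 0.0
```

```bash
python3 -m crank '[[[0,1,0],0,255],[[0,2,0],0,255],[[0,3,0],0,255],[[0,4,0],0,255],[[0,4,0],0,255]]'
python3 -m crank '[[[0,1,0],0,255],[[0,2,0],0,255],[[0,2,0],0,255]]'
python3 -m crank '[[[0,0.5,0],0,255],[[0,1,0],0,255],[[0,1,0],0,255]]'
```

```text
time: 29.15
eef_pos: [0.4499, -0.0502, 0.053]
tcp_rot: [0.701, 0.713, 0.0, 0.0]
contact_force: [0.6, -0.9, 0.2]
opening: 0.001
finger_force: 0.0
time: 29.45
eef_pos: [0.4519, -0.0502, 0.053]
tcp_rot: [0.701, 0.713, 0.0, 0.0]
contact_force: [0.1, 0.4, 0.5]
opening: 0.001
finger_force: 0.0
time: 29.75
eef_pos: [0.4524, -0.0501, 0.0529]
tcp_rot: [0.701, 0.713, -0.0, -0.0]
contact_force: [-1.6, -0.0, 1.8]
opening: 0.001
finger_force: 0.9
```

```bash
python3 -m crank '[[[0,0.4,0],0,255],[[0,0.8,0],0,255],[[0,0.8,0],0,255]]'
python3 -m crank '[[[0,0.4,0],0,255],[[0,0.8,0],0,255],[[0,0.8,0],0,255]]'
```

```text
time: 30.05
eef_pos: [0.4524, -0.0501, 0.0529]
tcp_rot: [0.701, 0.713, -0.001, -0.001]
contact_force: [-5.2, -0.9, 4.8]
opening: -0.001
finger_force: 3.1
time: 30.35
eef_pos: [0.4524, -0.0501, 0.0528]
tcp_rot: [0.701, 0.713, -0.002, -0.002]
contact_force: [-8.0, -0.8, 7.2]
opening: 0.004
finger_force: 4.6
```

```bash
python3 -m crank '[[[0,-5,0],0,255],[[0,-10,-10],0,255],[[0,-10,-35],0,255],[[0,-10,-70],0,255],[[-20,0,-80],0,255],[[-55,20,-80],0,255],[[-85,35,-80],0,255],[[-102,43,-80],0,255],[[-102,43,-80],0,255],[[-102,43,-80],0,255]]'
python3 -m crank '[[[0,0,15],0,255],[[0,0,40],0,255],[[0,0,62],0,255],[[0,0,75],0,255],[[0,0,79],0,255],[[0,0,79],0,255]]'
python3 -m crank '[[[4,0,0],0,255],[[8,0,0],0,255],[[12,0,0],0,255],[[14,0,0],0,255],[[15,0,0],0,255],[[16,0,0],0,255],[[17,0,0],0,255],[[17,0,0],0,255]]'
```

```text
time: 31.35
eef_pos: [0.4985, -0.1509, 0.1323]
tcp_rot: [0.701, 0.713, 0.0, -0.001]
contact_force: [0.4, 1.0, 0.4]
opening: 0.0
finger_force: 0.0
time: 31.95
eef_pos: [0.4986, -0.1507, 0.0532]
tcp_rot: [0.701, 0.713, -0.0, -0.001]
contact_force: [0.1, 0.0, 0.3]
opening: -0.001
finger_force: 0.0
time: 32.75
eef_pos: [0.4987, -0.1343, 0.0539]
tcp_rot: [0.701, 0.713, -0.0, -0.0]
contact_force: [-0.1, 0.4, 0.3]
opening: -0.001
finger_force: 0.0
```

```bash
python3 -m crank '[[[1,0,0],0,255],[[2,0,0],0,255],[[3,0,0],0,255],[[3,0,0],0,255]]'
python3 -m crank '[[[0.6,0,0],0,255],[[1.2,0,0],0,255],[[1.2,0,0],0,255]]'
python3 -m crank '[[[0.6,0,0],0,255],[[1.2,0,0],0,255],[[1.2,0,0],0,255]]'
```

```text
time: 33.15
eef_pos: [0.4987, -0.1319, 0.0539]
tcp_rot: [0.701, 0.713, -0.0, 0.0]
contact_force: [-0.1, -2.3, -1.0]
opening: 0.001
finger_force: 1.5
time: 33.45
eef_pos: [0.4987, -0.1319, 0.054]
tcp_rot: [0.701, 0.713, -0.001, 0.001]
contact_force: [-1.2, -7.5, -1.4]
opening: 0.001
finger_force: 3.7
time: 33.75
eef_pos: [0.4988, -0.1319, 0.0543]
tcp_rot: [0.701, 0.713, -0.002, 0.002]
contact_force: [-2.9, -11.3, -2.0]
opening: 0.001
finger_force: 5.5
```

Both sides resist firmly without moving, so the loaf is snug. Retreating, then one last numeric check and hand in.

```bash
python3 -m crank '[[[-5,0,0],0,255],[[-12,0,-10],0,255],[[-15,0,-40],0,255],[[-15,0,-80],0,255],[[-15,0,-120],0,255],[[-35,-10,-140],0,255],[[-75,-20,-140],0,255],[[-115,-30,-140],0,255],[[-150,-30,-140],0,255],[[-150,-30,-140],0,255]]'
python3 m5.py | grep "L (" ; python3 -c "
from h import *
c=read_camera('side'); W=cloud(c);X,Y,Z=W[...,0],W[...,1],W[...,2]
s=(abs(X-.597)<.02)&(Y<-.05)&(Y>-.1)&(Z>.06)&(Z<.105); print('tip',s.sum(),Y[s].min())
print(get_state()['contact_force'], ctrl.sign_off())"
```

```text
time: 34.75
eef_pos: [0.4711, -0.283, 0.1953]
tcp_rot: [0.703, 0.711, 0.0, 0.001]
contact_force: [-0.5, -0.2, -0.1]
opening: 0.003
finger_force: 0.0
top L (array([494.9, -48.8]), array([ 57.7, 135.3]), 0.0) y [-0.11617434  0.01683757] x [0.46659503 0.52202299] z [0.08583987]
side L (array([497.2, -54.9]), array([ 60.9, 137. ]), 1.0) y [-0.1218386   0.01158636] x [0.46791293 0.52537358] z [0.08714527]
tip 40 -0.06508151067601764
the job is handed in; nothing more can be done
[0.02656523 0.31550604 0.363799  ] None
```

The loaf lies flat in the marked corner, snug against the lip and end stop, the hinge pin is home through both lugs and the hub, the bow is still laid open, and the job was handed in at about 35 s.

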